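# Set the telescoping length gauge to its index clip and hold it

## Robot

A 6-joint arm with a two-finger parallel gripper is mounted at the origin on a cart in front of the work surface, level with it; the furniture and walls round the work are solid. World frame = base frame: x ahead of the robot, y to its left, z up, the work surface at z = 0. Lengths are in mm, angles in degrees, forces in N, time in s.
With the tool pointing down it reaches from about 350 to 850 mm from the base axis. Payload 8.1 kg.
Tool frame: the origin (TCP) lies between the finger pads; the fingertips stand 22 mm ahead of it and the grasp point (between the pads) lies 3 mm ahead of it; z points along the fingers, y is the line along which they close (so a half turn about z gives the same grasp; the last joint's range is limited). The gripper opens to 85 mm and grips with 20 to 120 N. Pads are 22 mm wide; open, the fingers measure 114 mm over their backs; the gripper's body (76 mm by 85 mm) begins 54 mm behind the grasp point. The pads swing forward as they close: fully open they stand 13 mm farther back than shut.
Start: joints at [71.769, 7.471, 85.268, -0, 87.261, -4.893], TCP at [138.399, 583.825, 253.292] pointing down, gripper open.
Joint ranges: [-169.43, 169.43], [-51.17, 129.36], [1.28, 143.12], [-76.62, 256.62], [0, 156.53], [-152.29, 152.29]. Speed limits (degrees/s): [136.94, 136.94, 159.86, 180, 180, 180].

## Interface

Orientations are given as [roll, pitch, yaw] about the fixed x, y, z axes, in that order (R = Rz(yaw) Ry(pitch) Rx(roll)).
In Python, from bench import r, vision gives the robot as it stands.
- The arm moves only by the tool step_arm, never from a script. Its argument "targets" is a list that holds one entry, the list of rows, each a list of 6 numbers: the shift along the world's x, y, z in mm, then the turn, a rotation vector about the world's x, y, z in rad. In form: [[[x, y, z, rx, ry, rz], ...]]. A call has 1 to 12 rows; each row is the pose to reach, as a shift and turn from the pose commanded when the call began; what a row does not reach only later rows make up. A row lasts 1/12 s, in which the tool goes at most 41.7 mm and 7.16 degrees, less where a joint would pass 70% of its speed; a pose out of reach is approached as far as the arm can. A call with a gripper value outside its range is refused whole. "fingers" is the gripper's target within -1 to 1 (shut at 1, half-way at 0, fully open at -1), set as the call begins (left out, the last holds). The fingers move at their own pace and stop on an object; "newtons" is the grip in N (left out, the last holds). Time passes only in rows, so rows that repeat a pose let the fingers close. It gives the time, the measured TCP pose, the force, the opening and the grip force at its end, in the units of the state.
- r.sense(): the state, without advancing time (a new reading comes with each control period).
- vision.snapshot(name): name is "scene" or "top" or "wrist"; returns a dict with "img" (420x560x3 uint8, blue, green, red), "mtx" (3x3 intrinsics, pixels), "D" ([k1, k2, p1, p2, k3] as OpenCV has them; the pictures are not rectified), "eye" and "attitude" of the camera in the world. Camera axes: x right, y up, looking along -z (the intrinsics and any distortion apply to the point x, -y, -z); pixel columns grow to the right and rows downward; lengths in mm; the calibration is good to about 2 mm. A picture is of the moment at which its call begins. There is no depth.
- r.hand_in(): hands the job in; it is judged then, once.
The state is a dict: "time": time; "joint_pos": joint angles; "qd": joint speeds; "joint_efforts": joint torques, N m; "tool_pos": TCP position; "tcp_rot": TCP orientation; "ft_force": force on the tool from outside, world axes, zero at the start; "wrist_torque": the same for the moment, N m; "finger_gap": finger opening in mm; "grip_force": force on a finger pad.
Only numpy, scipy, OpenCV 4.12 (cv2) and the standard library are available. Lean on these libraries where they do the work, as an engineer would, in place of code of your own. Each camera call takes 0.05 s, during which the arm holds its last target. There are 200 camera calls.

## Task

Get the length gauge ready for marking out a turning blank: on the readout console press the round key, then the square key, each fully down and let up again. Then press the lock button on top of the gauge's tube so that the telescoping arm springs free, take hold of the upright knob on the arm and draw the arm out until its pointer is level with the nose of the index clip on the scale. The arm pulls back when let go, so finish while still holding the knob there, and do not disturb the loose things lying around.

Things in the scene. Friction and masses are not known exactly. Their poses are not given: they have to be found in the camera images.
- length_gauge: Aluminium length gauge fixed on the bench: base plate 375 x 104 x 12 mm, square tube 40 mm wide, top at 52 mm (collars 58). Origin on the bench under the tube's open end; x along the tube, the way the arm comes out; tube at x -165 to 0. Scale: steel rail beside the arm, y 26 to 52 mm, top at 30 mm, lines every 10 mm, long ones every 50; the first is where the pointer stands with the arm in.
- gauge_arm: The telescoping arm with its head and knob; its origin coincides with the gauge's when fully in (locked, under 1 mm of play) and moves up to 135 mm along the gauge's x. When the lock button is pressed past 4 mm a spring pushes it out to about 23 to 30 mm and it stays unlocked; drawn further, the spring pulls back with 60 N per m beyond 30 mm (6 N at 130). Only if pushed back in does it lock again.
- grip_knob_middle (a point): Point on the axis of the upright round black knob on the arm's head, 70 mm above the bench, a good height to grip. Knob: 24 mm diameter, from 46 to 97 mm above the bench, its upper 8 mm flared to 29 mm. The head block under it is 34 x 32 mm, top at 46 mm. With the arm fully in the knob stands 50 mm beyond the tube's end.
- pointer_tip (a point): Tip of the small pointer tab that reaches from the arm's head over the scale (gauge x of the knob's axis, y 38 mm, 34 mm above the bench); moves with the arm.
- lock_button (a joint): Lock button's travel, m: 0 up, 0.006 fully down; spring, 1.8 N to start and 5.4 N fully down. It stays about 4 mm down while the arm is out.
- lock_button_top (a point): Centre of the lock button's top: round steel button of 27 mm diameter standing 11 mm above its collar on top of the tube, 30 mm behind the tube's open end; top 69 mm above the bench when up.
- clip_nose (a point): Tip of the pointed nose of the index clip, a dark steel saddle 14 mm wide on the outer edge of the scale rail, up to 42 mm above the bench, fixed. The arm is set when pointer_tip and clip_nose have the same position along the gauge's x (arm out by 75 to 125 mm). The point's axes are the gauge's.
- console: Grey readout console fixed on the bench, 110 x 160 x 36 mm (x, y, z), origin under its centre, with a dark display at its +x side; its two light keys stand 76 mm apart along y at x = -25 mm, which of them is on which side varies.
- key_round (a joint): Travel of the round key, m: 0 up, 0.006 fully down; spring, 1.8 N to start and 5.4 N fully down.
- key_round_top (a point): Centre of the round key's top (26 mm diameter, 51 mm above the bench when up, 11 mm above its dark rim).
- key_square (a joint): Travel of the square key, m: 0 up, 0.006 fully down; spring, 1.8 N to start and 5.4 N fully down.
- key_square_top (a point): Centre of the square key's top (25 x 25 mm, 51 mm above the bench when up, 11 mm above its dark rim).
- wax_tin: Loose round wax tin, 78 mm diameter, 36 mm tall; bystander.
- live_centre: Loose steel live centre lying on the bench, 117 x 35 x 38 mm; bystander.
- blank: Loose dark wooden turning blank lying on the bench, 130 x 20 x 20 mm; bystander.
- tape_measure: Loose tape measure lying flat, 83 x 66 x 36 mm; bystander.

How it is judged:
By the outcome, as a careful person would: the job done as asked, in the order asked, and still so for the second after the job is handed in, while the arm keeps its last pose, push and grip.
It also fails if it takes over 61 s, if anything falls off the work surface, if the arm or the gripper's body presses on something with over 40 N, if the wrist force passes 120 N, or if a joint passes its speed limit or range.

## Working session

There is one attempt and no reset: what is moved stays moved. The work goes in short steps, Python scripts to look and compute and a tool call to move; the robot and the scene stay as the last step left them, time stands still between calls to the robot, and variables do not carry over. Pictures are saved under pics/ and viewed, at most 10 in all, crops included, and the job is handed in when it is done.

Besides the shell and the picture viewer there is one more tool, called after "Emit:" by a JSON object that holds its "op" and its "data", one argument or row to a line. step_arm: Moves the arm, as the interface text tells. Its arguments: {"type":"object","properties":{"targets":{"type":"array"},"fingers":{"type":"number"},"newtons":{"type":"number"}},"required":["targets"]}

```bash
mkdir -p pics; cat > h.py <<'E'
import numpy as np, cv2
from bench import r, vision
def snap(n, f=None):
    s=vision.snapshot(n)
    if f: cv2.imwrite('pics/'+f, s['img'])
    return s
def rot(a):
    a=np.array(a,float)
    if a.shape==(3,3): return a
    from scipy.spatial.transform import Rotation as R
    return R.from_euler('xyz',a,degrees=True).as_matrix()
def ray(s,px):
    p=cv2.undistortPoints(np.array([[px]],float),np.array(s['mtx'],float),np.array(s['D'],float))[0,0]
    return np.array(s['eye'],float), rot(s['attitude'])@np.array([p[0],-p[1],-1.])
def onz(s,px,z):
    e,d=ray(s,px); return e+d*(z-e[2])/d[2]
def proj(s,P):
    c=rot(s['attitude']).T@(np.array(P,float)-np.array(s['eye'],float))
    return cv2.projectPoints(np.array([[c[0],-c[1],-c[2]]]),np.zeros(3),np.zeros(3),np.array(s['mtx'],float),np.array(s['D'],float))[0][0,0]
E
python3 - <<'E'
from h import *
a=snap('top','top0.png');b=snap('scene','scene0.png')
for s in(a,b):print(s['eye'],s['attitude'],s['D'],s['mtx'])
print(r.sense())
E
```

```text
[ 312.158723   -112.58220008 1244.09813486] [ 10.55748861  -0.59198123 -89.81185666] [-0.12515405  0.          0.          0.          0.        ] [[443.72105868   0.         275.71434816]
 [  0.         443.72105868 208.77339177]
 [  0.           0.           1.        ]]
[  52.58887661 -812.59342212  624.42524509] [ 58.14767023  -1.18143193 -34.45476409] [-0.07115283  0.          0.          0.          0.        ] [[449.92850996   0.         281.69230934]
 [  0.         449.92850996 207.29740832]
 [  0.           0.           1.        ]]
{'time': 0.1, 'joint_pos': array([ 7.17678039e+01,  7.50983809e+00,  8.53239444e+01, -1.73632978e-04,
        8.72609593e+01, -4.89377590e+00]), 'qd': array([-0.00273075, -0.1337618 , -0.19050396, -0.00510782,  0.06167222,
        0.10639171]), 'joint_efforts': array([ 1.13994483e-03, -5.70955896e+01, -5.01935470e+01, -1.83817510e-04,
        8.33362690e-03, -3.73590950e-06]), 'tool_pos': array([138.2638547 , 583.38044474, 252.35045458]), 'tcp_rot': array([-1.79905589e+02, -7.90950253e-03,  1.66661582e+02]), 'ft_force': array([-0.56201276,  1.04947439, -0.42335542]), 'wrist_torque': array([-0.01100813, -0.02232714, -0.00424471]), 'grip_force': 0.0, 'finger_gap': 85.29512793234873}
```

View pics/top0.png

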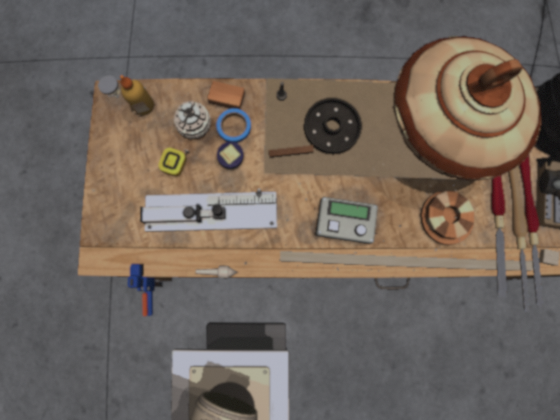

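View pics/scene0.png

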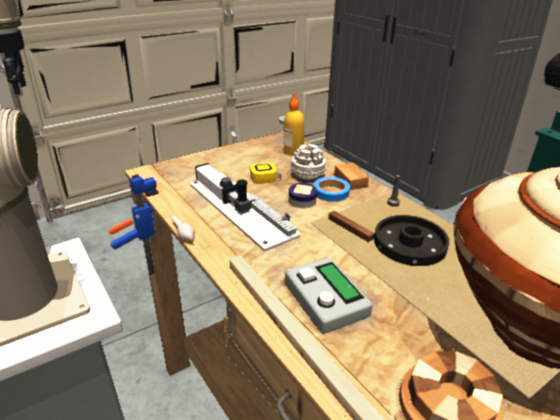

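The top view shows the gauge at about (210,212), with the button at ~(189,212), the knob at ~(218,211) and the clip at ~(259,194). The console is at (347,221), with the square key on the left at (333,226) and the round key at (361,230). The scene view agrees. Next I'll zoom in and measure.

```bash
python3 - <<'E'
from h import *
a=snap('top');b=snap('scene')
c=cv2.resize(a['img'][180:250,130:390],None,fx=3,fy=3,interpolation=cv2.INTER_CUBIC)
d=cv2.resize(b['img'][150:335,180:380],None,fx=2,fy=2,interpolation=cv2.INTER_CUBIC)[:370]
o=np.zeros((600,800,3),np.uint8);o[:210,:780]=c;o[215:585,:400]=d
cv2.imwrite('pics/z.png',o)
print('base',proj(a,[0,0,0]),'tcp',proj(a,r.sense()['tool_pos']))
for n,px,z in[('corner',(145,195),12),('c',(277,192),12),('c',(277,228),12),('c',(143,230),12),('btn',(189,212),69),('knob',(218,211),97),('clip',(259,194),42),('sq',(333,226),51),('rd',(361,230),51),('con',(347,221),36)]:print(n,onz(a,px,z).round(1))
for n,px,z in[('sq',(307,274),51),('rd',(326,298),51),('knob',(241,184),97),('btn',(226,183),69)]:print(n,onz(b,px,z).round(1))
E
```

```text
base [228.87774468 406.64263456] tcp [-29.5981584  359.50669129]
corner [580. 250.  12.]
c [ 590.4 -128.1   12. ]
c [ 487.  -128.3   12. ]
c [478.9 250.   12. ]
btn [521.1 109.9  69. ]
knob [519.3  28.   97. ]
clip [577.7 -77.8  42. ]
sq [ 487.6 -280.5   51. ]
rd [ 476.8 -357.2   51. ]
con [ 504.  -321.9   36. ]
sq [ 486.5 -288.6   51. ]
rd [ 474.8 -361.8   51. ]
knob [519.3  22.3  97. ]
btn [514.5  91.7  69. ]
```

View pics/z.png

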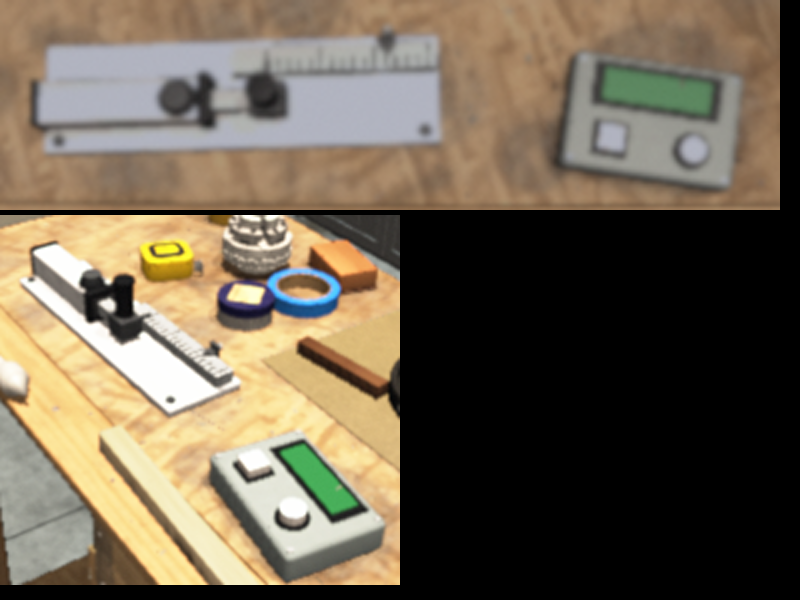

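The zoomed crop shows the button at top-image pixel (188.7,212.3), the knob at (218,211), the clip at (259,193), the square key at (333.7,225.7) and the round key at (360.7,230). I'll refine the keys with masks before moving.

```bash
cat >> h.py <<'E'
def cen(s,x0,y0,x1,y1,f,n=1):
    """centroids of the n largest blobs of mask f(hsv) in the window"""
    h=cv2.cvtColor(s['img'],cv2.COLOR_BGR2HSV)[y0:y1,x0:x1].astype(int)
    k,l,st,c=cv2.connectedComponentsWithStats(f(h).astype(np.uint8))
    i=1+np.argsort(-st[1:,4])[:n]
    return [(c[j]+[x0,y0],st[j,2:5]) for j in i]
E
python3 - <<'E'
from h import *
a=snap('top');b=snap('scene')
for s,w in((a,(322,215,372,240)),(b,(295,262,340,310))):
  for t in(205,220,235):
    for c,st in cen(s,*w,lambda h:(h[...,2]>t)&(h[...,1]<40),2):print(t,c.round(1),st,onz(s,c,51).round(1))
for s,w in((a,(318,196,380,225)),(b,(315,255,365,310))):
  for c,st in cen(s,*w,lambda h:(h[...,0]>50)&(h[...,0]<80)&(h[...,1]>100),1):print('disp',c,st,onz(s,c,37).round(1))
E
```

```text
205 [315.9 286.5] [ 45  48 996] [ 478.5 -326.9   51. ]
220 [316.1 286.3] [ 45  48 921] [ 479.3 -326.7   51. ]
235 [306.8 271.6] [ 17  11 121] [ 490.5 -282.7   51. ]
235 [326.3 295.5] [ 14  10 116] [ 479.6 -356.9   51. ]
disp [338.79045997 281.49063032] [ 39  36 587] [ 535.9 -328.3   37. ]
```

Emit:
{"op": "step_arm", "data": {
  "targets": [
    [[25,-33,0,0,0,0],[50,-66,0,0,0,0],[75,-100,0,0,0,0],[100,-133,0,0,0,0],[125,-166,0,0,0,0],[150,-200,0,0,0,0],[175,-233,0,0,0,0],[200,-266,0,0,0,0],[225,-300,0,0,0,0],[250,-333,0,0,0,0],[275,-366,0,0,0,0],[300,-400,0,0,0,0]]
  ],
  "fingers": 1,
  "newtons": 30
}}

```text
time: 1.3
tool_pos: [439.0, 182.4, 253.6]
tcp_rot: [180.0, 0.0, 166.7]
ft_force: [2.0, 0.9, -0.4]
finger_gap: 0.1
grip_force: 0.0
```

Emit:
{"op": "step_arm", "data": {
  "targets": [
    [[3,-38,0,0,0,0],[7,-76,0,0,0,0],[10,-114,0,0,0,0],[14,-152,0,0,0,0],[17,-190,-10,0,0,0],[21,-228,-20,0,0,0],[25,-266,-30,0,0,0],[29,-304,-40,0,0,0],[33,-342,-50,0,0,0],[37,-380,-55,0,0,0],[40,-418,-55,0,0,0],[40,-450,-55,0,0,0]]
  ]
}}

```text
time: 2.3
tool_pos: [477.7, -268.2, 197.6]
tcp_rot: [-180.0, -0.0, 166.6]
ft_force: [-0.0, 0.3, 0.1]
finger_gap: -0.1
grip_force: 0.0
```

```bash
python3 - <<'E'
from h import *
w=snap('wrist','w0.png');print(w['eye'],w['attitude'],w['mtx'][0][0],r.sense()['tool_pos'],r.sense()['joint_pos'])
for p in([489,-282,51],[478.5,-357,51]):print(proj(w,p))
E
```

```text
[ 412.71277548 -253.03631941  320.20050768] [-1.50387060e+01  2.87189635e-02  7.66473022e+01] 327.73589475524494 [ 477.19689462 -273.02784469  198.07954501] [ -35.01398248    1.4873028    97.38316689   -0.17070365   81.0251861
 -111.47647885]
[268.23263365 220.97224865]
[181.35076451 228.77729738]
```

View pics/w0.png

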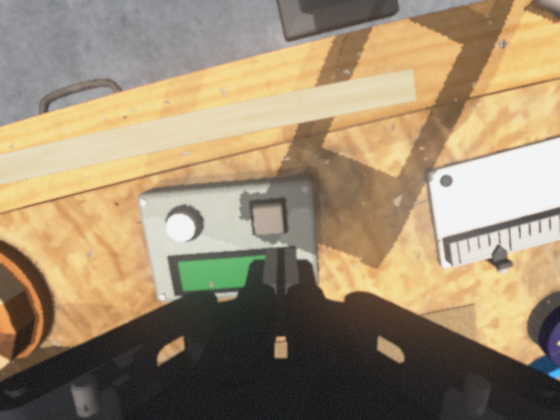

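The wrist view shows the round key at about (181,226) and the square key at about (268,217), within 4 px of the predictions. Also visible are the gauge's end, its scale and the clip at (499,257).

```bash
python3 - <<'E'
from h import *
w=snap('wrist')
for n,p,z in(('sq',(268,217),51),('rd',(181,225.5),51),('clip top',(497,253),42)):print(n,onz(w,p,z).round(1))
for c,st in cen(w,155,200,210,245,lambda h:(h[...,2]>235)&(h[...,1]<40)):print(c,st,onz(w,c,51))
for n in(1,): print(r.sense()['tool_pos'])
E
```

```text
sq [ 485.2 -286.8   51. ]
rd [ 475.1 -362.    51. ]
clip top [570.7 -89.7  42. ]
[185.99638336 226.71609403] [ 27  27 553] [ 477.18551448 -358.12369232   51.        ]
[ 477.39809453 -270.20941474  198.05730402]
```

Emit:
{"op": "step_arm", "data": {
  "targets": [
    [[0,-30,0,0,0,0],[0,-60,-20,0,0,0],[0,-88,-50,0,0,0],[0,-88,-80,0,0,0],[0,-88,-100,0,0,0],[0,-88,-108,0,0,0],[0,-88,-108,0,0,0],[0,-88,-108,0,0,0]]
  ]
}}

```text
time: 3.07
tool_pos: [478.4, -353.4, 90.9]
tcp_rot: [180.0, 0.0, 166.7]
ft_force: [0.4, -1.2, 0.4]
finger_gap: -0.0
grip_force: 0.0
```

Emit:
{"op": "step_arm", "data": {
  "targets": [
    [[-1,-4,0,0,0,0],[-1,-4,-8,0,0,0],[-1,-4,-13,0,0,0],[-1,-4,-16,0,0,0],[-1,-4,-18,0,0,0],[-1,-4,-20,0,0,0],[-1,-4,-22,0,0,0],[-1,-4,-23,0,0,0],[-1,-4,-23,0,0,0],[-1,-4,-23,0,0,0]]
  ]
}}

```text
time: 3.9
tool_pos: [477.0, -357.6, 67.4]
tcp_rot: [180.0, -0.0, 166.7]
ft_force: [-3.3, 1.3, 5.4]
finger_gap: -0.0
grip_force: 2.5
```

Emit:
{"op": "step_arm", "data": {
  "targets": [
    [[0,0,-1,0,0,0],[0,0,-2,0,0,0],[0,0,-2,0,0,0],[0,0,-2,0,0,0]]
  ]
}}

```text
time: 4.23
tool_pos: [477.2, -357.8, 66.9]
tcp_rot: [-180.0, 0.0, 166.7]
ft_force: [-7.5, 5.7, 15.7]
finger_gap: -0.0
grip_force: 7.8
```

The round key is fully down, with the force rising against its stop. I'll lift clear and move over the square key.

Emit:
{"op": "step_arm", "data": {
  "targets": [
    [[0,0,3,0,0,0],[0,0,12,0,0,0],[0,0,27,0,0,0],[2,12,27,0,0,0],[5,40,27,0,0,0],[9,65,27,0,0,0],[10,75,27,0,0,0],[10,75,27,0,0,0],[10,75,27,0,0,0],[10,75,18,0,0,0],[10,75,13,0,0,0],[10,75,11,0,0,0]]
  ]
}}

```text
time: 5.23
tool_pos: [486.1, -283.0, 74.6]
tcp_rot: [180.0, -0.1, 166.6]
ft_force: [0.2, 0.4, -0.5]
finger_gap: 0.2
grip_force: 0.0
```

Emit:
{"op": "step_arm", "data": {
  "targets": [
    [[0,0,-2,0,0,0],[0,0,-4,0,0,0],[0,0,-6,0,0,0],[0,0,-8,0,0,0],[0,0,-10,0,0,0],[0,0,-11,0,0,0],[0,0,-11,0,0,0],[0,0,-11,0,0,0]]
  ]
}}

```text
time: 5.9
tool_pos: [487.1, -283.2, 66.9]
tcp_rot: [-180.0, 0.0, 166.7]
ft_force: [-7.9, 2.3, 16.1]
finger_gap: -0.2
grip_force: 8.0
```

The square key is fully down too. I'll lift and move to a viewing pose over the gauge, turning the fingers towards its axis.

Emit:
{"op": "step_arm", "data": {
  "targets": [
    [[0,0,4,0,0,0],[0,0,30,0,0,0],[0,0,65,0,0,0],[0,20,95,0,0,0.03],[0,50,120,0,0,0.06],[0,85,140,0,0,0.1],[0,122,155,0,0,0.14],[0,160,160,0,0,0.18],[0,198,160,0,0,0.22],[0,235,160,0,0,0.26],[0,270,160,0,0,0.26],[0,295,160,0,0,0.26]]
  ]
}}

```text
time: 6.9
tool_pos: [486.9, 15.2, 225.4]
tcp_rot: [179.9, 0.1, -178.3]
ft_force: [0.0, -0.6, -0.6]
finger_gap: 0.3
grip_force: 0.0
```

Emit:
{"op": "step_arm", "data": {
  "targets": [
    [[0,10,0,0,0,0],[0,15,0,0,0,0],[0,15,0,0,0,0],[0,15,0,0,0,0],[0,15,0,0,0,0],[0,15,0,0,0,0]]
  ]
}}

```text
time: 7.4
tool_pos: [487.2, 26.1, 225.2]
tcp_rot: [-180.0, -0.0, -178.5]
ft_force: [-0.8, 0.8, -0.3]
finger_gap: -0.0
grip_force: 0.0
```

```bash
python3 - <<'E'
from h import *
w=snap('wrist','w1.png');print(w['eye'],w['attitude'],r.sense()['tool_pos'],r.sense()['tcp_rot'],r.sense()['joint_pos'])
a=snap('top','top1.png');b=snap('scene','sc1.png')
for c,st in cen(a,322,215,372,240,lambda h:(h[...,2]>190)&(h[...,1]<40),2):print(c)
E
```

```text
[420.4153671   24.38702633 347.75366425] [-1.50558429e+01  4.65891087e-02  9.14883245e+01] [487.17608336  26.16514022 225.23708605] [-1.79989717e+02 -5.08909010e-03 -1.78536900e+02] [-2.94215811e+00 -9.31519942e+00  1.04808690e+02 -1.06927720e-02
  8.45107940e+01 -9.44042356e+01]
[333.54545455 225.09090909]
[361.  229.5]
```

View pics/w1.png

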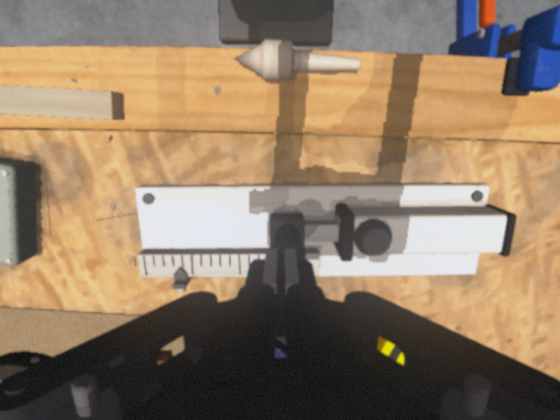

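The wrist view shows the button at about (374,236), the clip nose at about (180,267), the plate's near edge running from (136,188) to (488,185), and the knob hidden behind the fingers at ~(287,230).

```bash
python3 - <<'E'
from h import *
w=snap('wrist')
for c,st in cen(w,350,212,400,262,lambda h:h[...,2]<70,2):print('btn blob',c,st,onz(w,c,69))
print('btn',onz(w,(374,236),69))
for n,p,z in(('p1',(136,188),12),('p2',(488,185),12),('hole1',(148,198),12),('hole2',(477,196),12),('clip',(180,267),36),('far1',(138,276),12)):print(n,onz(w,p,z).round(1))
I=cv2.resize(w['img'][180:300,125:405],None,fx=2.8,fy=2.8,interpolation=cv2.INTER_CUBIC);cv2.imwrite('pics/w1z.png',I)
E
```

```text
btn blob [362.32405063 229.53670886] [ 38  36 395] [510.32061493 100.44873214  69.        ]
btn blob [350. 250.] [1 3 3] [530.19564199  90.98858193  69.        ]
btn [516.17343207 111.61011657  69.        ]
p1 [ 489.4 -125.3   12. ]
p2 [476.1 245.4  12. ]
hole1 [ 499.8 -113.4   12. ]
hole2 [488.3 235.6  12. ]
clip [566.9 -75.8  36. ]
far1 [ 590.8 -132.3   12. ]
```

View pics/w1z.png

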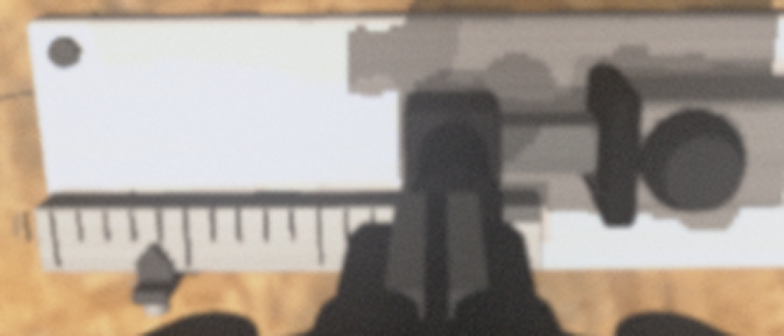

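```bash
python3 - <<'E'
from h import *
w=snap('wrist');Z=lambda p:(125+p[0]/2.8,180+p[1]/2.8)
for n,p,z in(('btn top',(705,172),69),('rail edge',(300,265),30),('rail edge',(100,268),30),('L200',(57,262),30),('L150',(188,262),30),('L100',(320,262),30),('nose30',(150,246),30),('nose36',(150,246),36),('nose42',(150,246),42),('clip side',(137,268),42),('clip side',(178,270),42)):print(n,onz(w,Z(p),z).round(1))
a=snap('top');c=cv2.resize(a['img'][185:225,170:290],None,fx=6.5,fy=6.5,interpolation=cv2.INTER_CUBIC)
for c,st in cen(a,250,184,270,200,lambda h:h[...,2]<90,2):print('clip top',c,st,onz(a,c,38))
E
```

```text
btn top [521.3 114.9  69. ]
rail edge [576.8 -22.4  30. ]
rail edge [580.5 -99.   30. ]
L200 [ 578.6 -115.4   30. ]
L150 [576.9 -65.   30. ]
L100 [575.4 -14.8  30. ]
nose30 [570.7 -79.2  30. ]
nose36 [567.9 -77.2  36. ]
nose42 [565.1 -75.2  42. ]
clip side [574.  -80.6  42. ]
clip side [574.3 -65.5  42. ]
clip top [258.36363636 192.90909091] [ 4  3 11] [581.66600759 -75.86093362  38.        ]
```

Everything agrees: button at (521,113.5), gauge axis along (0.034,-0.999), origin near (522,83). Next I press the lock button.

Emit:
{"op": "step_arm", "data": {
  "targets": [
    [[10,20,0,0,0,0],[20,50,0,0,0,0],[30,75,-20,0,0,0],[34,87,-50,0,0,0],[34,87,-85,0,0,0],[34,87,-110,0,0,0],[34,87,-122,0,0,0],[34,87,-124,0,0,0],[34,87,-124,0,0,0]]
  ]
}}

```text
time: 8.45
tool_pos: [520.9, 114.1, 101.2]
tcp_rot: [-180.0, -0.1, -178.5]
ft_force: [0.3, -0.0, 0.5]
finger_gap: -0.2
grip_force: 0.0
```

Emit:
{"op": "step_arm", "data": {
  "targets": [
    [[0,0,-4,0,0,0],[0,0,-8,0,0,0],[0,0,-10,0,0,0],[0,0,-12,0,0,0],[0,0,-14,0,0,0],[0,0,-16,0,0,0],[0,0,-17,0,0,0],[0,0,-17,0,0,0],[0,0,-17,0,0,0]]
  ]
}}

```text
time: 9.2
tool_pos: [521.9, 114.2, 85.0]
tcp_rot: [-180.0, 0.1, -178.4]
ft_force: [0.2, -0.2, 5.8]
finger_gap: 0.1
grip_force: 2.7
```

Emit:
{"op": "step_arm", "data": {
  "targets": [
    [[0,0,4,0,0,0],[0,0,20,0,0,0],[0,0,50,0,0,0],[0,0,85,0,0,0],[0,0,120,0,0,0],[-20,-10,140,0,0,0],[-30,-20,140,0,0,0],[-30,-20,140,0,0,0],[-30,-20,140,0,0,0],[-30,-20,140,0,0,0]]
  ],
  "fingers": -0.2
}}

```text
time: 10.03
tool_pos: [490.7, 94.5, 223.2]
tcp_rot: [180.0, -0.1, -178.5]
ft_force: [0.0, -0.2, -0.0]
finger_gap: 51.3
grip_force: 0.0
```

```bash
python3 - <<'E'
from h import *
w=snap('wrist','w2.png');print(r.sense()['tool_pos'],r.sense()['finger_gap'])
for P in([524.5,5,97],[524.5,5,46],[568,-77,36]):print(proj(w,P))
I=cv2.resize(w['img'][150:320,60:340],None,fx=2.8,fy=2.8,interpolation=cv2.INTER_CUBIC);cv2.imwrite('pics/w2z.png',I)
E
```

```text
[490.74616571  94.53830782 223.03555927] 51.265090574196606
[169.64733791 248.45495512]
[186.81687395 229.04392575]
[113.00371453 263.76918495]
```

View pics/w2z.png

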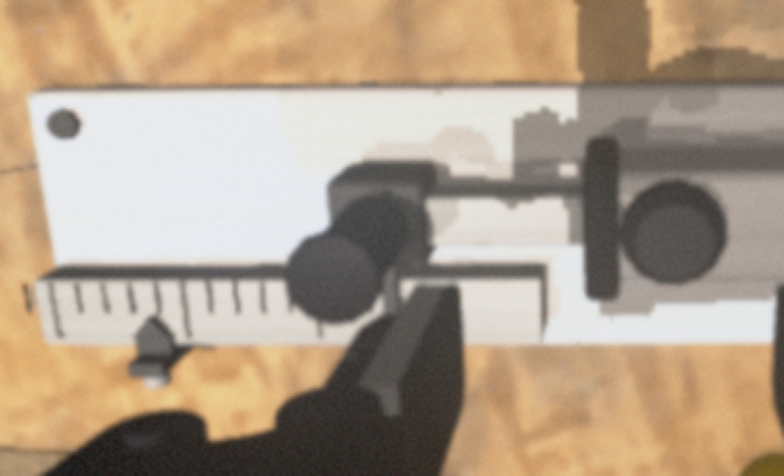

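The zoomed wrist view shows the arm sprung out. The knob top is at zoom (335,277), which is original (179.6,248.9), and the clip nose is at zoom (152,318), which is original (114.3,263.6).

```bash
python3 - <<'E'
from h import *
w=snap('wrist');Z=lambda p:(60+p[0]/2.8,150+p[1]/2.8)
for n,p,z in(('knob',(335,277),97),('nose34',(152,318),34),('nose38',(152,318),38),('L200',(60,335),30),('L150',(188,335),30),('rail start',(545,335),30),('btn',(677,235),65)):print(n,onz(w,Z(p),z).round(1))
e1=np.array([420.415,24.387,347.75]);
E
```

```text
knob [524.6  13.3  97. ]
nose34 [568.5 -76.5  34. ]
nose38 [566.7 -74.3  38. ]
L200 [ 578.7 -115.4   30. ]
L150 [576.9 -65.5  30. ]
rail start [572.5  69.7  30. ]
btn [519.7 114.6  65. ]
```

Emit:
{"op": "step_arm", "data": {
  "targets": [
    [[12,-30,0,0,0,0],[24,-60,-15,0,0,0],[33,-80,-35,0,0,0],[33,-84,-60,0,0,0],[33,-84,-80,0,0,0],[33,-84,-80,0,0,0],[33,-84,-95,0,0,0],[33,-84,-115,0,0,0],[33,-84,-132,0,0,0],[33,-84,-145,0,0,0],[33,-84,-151,0,0,0],[33,-84,-151,0,0,0]]
  ]
}}

```text
time: 11.13
tool_pos: [523.2, 10.8, 72.2]
tcp_rot: [180.0, -0.2, -178.4]
ft_force: [-0.4, -0.7, 0.1]
finger_gap: 50.9
grip_force: 0.0
```

Emit:
{"op": "step_arm", "data": {
  "targets": [
    [[0,0,0,0,0,0],[0,0,0,0,0,0],[0,0,0,0,0,0],[0,0,0,0,0,0],[0,0,0,0,0,0],[0,0,0,0,0,0]]
  ],
  "fingers": 1,
  "newtons": 40
}}

```text
time: 11.63
tool_pos: [525.1, 10.4, 74.9]
tcp_rot: [180.0, 0.1, -178.4]
ft_force: [-2.1, 0.4, 5.1]
finger_gap: 24.7
grip_force: 36.2
```

The knob is gripped: 24.7 mm gap and 36 N. Now I draw the arm out along the gauge axis.

Emit:
{"op": "step_arm", "data": {
  "targets": [
    [[0,0,1,0,0,0],[0.2,-6,2,0,0,0],[0.5,-14,2,0,0,0],[0.8,-23,2,0,0,0],[1.1,-33,2,0,0,0],[1.5,-43,2,0,0,0],[1.8,-53,2,0,0,0],[2.1,-62,2,0,0,0],[2.4,-70,2,0,0,0],[2.6,-76,2,0,0,0],[2.7,-80,2,0,0,0],[2.8,-82,2,0,0,0]]
  ]
}}

```text
time: 12.63
tool_pos: [527.7, -71.0, 75.1]
tcp_rot: [179.9, 0.1, -178.5]
ft_force: [7.8, 7.6, -7.9]
finger_gap: 24.4
grip_force: 38.7
```

Emit:
{"op": "step_arm", "data": {
  "targets": [
    [[0,0,0,0,0,0],[0,0,0,0,0,0],[0,0,0,0,0,0]]
  ]
}}

```text
time: 12.88
tool_pos: [527.7, -71.2, 75.1]
tcp_rot: [180.0, 0.1, -178.4]
ft_force: [7.0, 3.4, -9.0]
finger_gap: 24.5
grip_force: 38.7
```

```bash
python3 - <<'E'
from h import *
w=snap('wrist');b=snap('scene');a=snap('top');s=r.sense();print(s['tool_pos'],s['finger_gap'],s['grip_force'],s['ft_force'])
k=s['tool_pos'];print('pointer px',[proj(x,[k[0]+38,k[1]+1.3,34]).round(1) for x in(w,b,a)],'nose px',[proj(x,[568,-76,36]).round(1) for x in(w,b,a)])
o=np.zeros((600,800,3),np.uint8);o[:420,:560]=w['img']
c=proj(b,[568,-76,36]).astype(int);d=b['img'][c[1]-30:c[1]+30,c[0]-40:c[0]+40];o[420:600,560:800]=cv2.resize(d,(240,180),interpolation=cv2.INTER_CUBIC)
c=proj(a,[568,-76,36]).astype(int);d=a['img'][c[1]-20:c[1]+20,c[0]-40:c[0]+40];o[440:600,:320]=cv2.resize(d,(320,160),interpolation=cv2.INTER_CUBIC)
cv2.imwrite('pics/m.png',o)
E
```

```text
[527.63591954 -71.16614151  75.03584349] 24.53620771334897 38.680261531990254 [ 7.7809833   3.40518747 -7.87672311]
pointer px [array([280.9, 314.5]), array([277.8, 217.8]), array([256.2, 198.8])] nose px [array([269.9, 319.9]), array([280.1, 218. ]), array([258.4, 197.9])]
```

View pics/m.png

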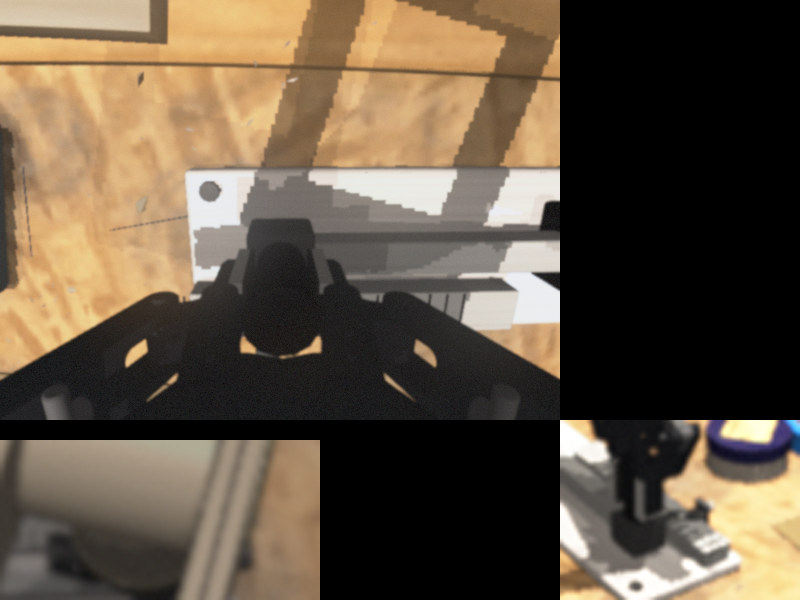

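The composite shows the knob gripped and the head block centred at column 281.5, which matches the TCP's projection of 280.9. The clip nose is hidden behind the hand from the wrist, so I'll triangulate it from the earlier wrist views.

```bash
python3 - <<'E'
from h import *
w=snap('wrist');cv2.imwrite('pics/w3.png',w['img']);print(list(w['eye']),list(w['attitude']))
o=np.zeros((600,800,3),np.uint8)
for i,(f,x,y) in enumerate([('w0',476,235),('w1',160,250),('w2',94,247),('w3',425,285)]):
    k=10 if i<3 else 4; W,H=400//k,300//k
    im=cv2.imread(f'pics/{f}.png')[y:y+H,x:x+W]
    h,v=im.shape[:2];o[300*(i//2):300*(i//2)+h*k,400*(i%2):400*(i%2)+v*k]=cv2.resize(im,None,fx=k,fy=k,interpolation=cv2.INTER_CUBIC)
cv2.imwrite('pics/n.png',o)
E
```

```text
[np.float64(460.64517532830024), np.float64(-73.0870532421103), np.float64(197.4754876971748)] [np.float64(-15.174139824786232), np.float64(-0.011849550861455553), np.float64(91.59159868914219)]
```

View pics/n.png

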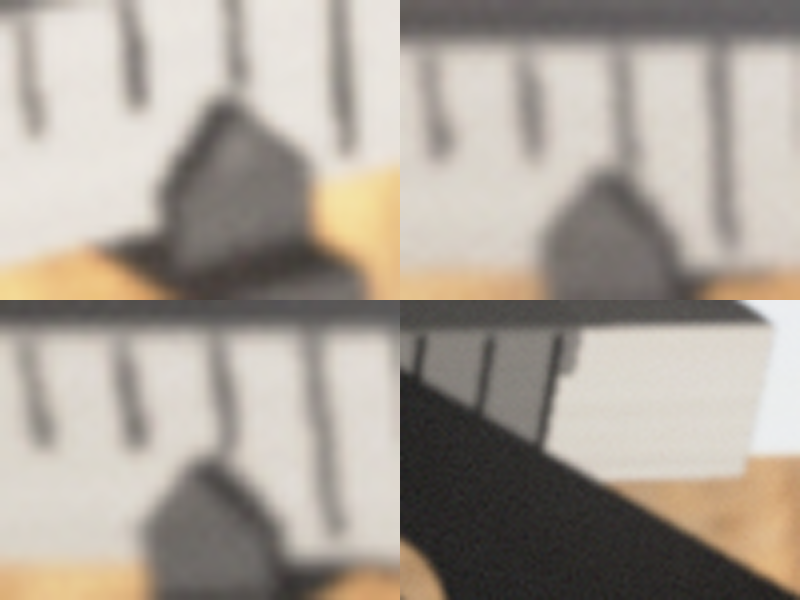

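The crops give the nose tip at w0 (498.4,244.1), w1 (180.4,266.6) and w2 (114.4,262.1). The nose sits just past the 160 mm line. In w3 the first scale line's inner end is at (464.6,293).

```bash
python3 - <<'E'
from h import *
w=snap('wrist')
def cam(e,a): return dict(w,eye=np.array(e),attitude=np.array(a))
c0=cam([412.71277548,-253.03631941,320.20050768],[-15.038706,.0287,76.6473])
c1=cam([420.4153671,24.38702633,347.75366425],[-15.0558,.0466,91.4883])
c2=cam([423.985,92.76,345.55],[-15.0558,.0466,91.4883])
px=[(498.4,244.1),(180.4,266.6),(114.4,262.1)]
A=np.zeros((3,3));b=np.zeros(3)
for c,p in zip((c0,c1,c2),px):
    e,d=ray(c,p);d/=np.linalg.norm(d);M=np.eye(3)-np.outer(d,d);A+=M;b+=M@e
N=np.linalg.solve(A,b);print('nose',N,[proj(c,N).round(1) for c in(c0,c1,c2)])
u=np.array([.0344,-.9994,0]);k=r.sense()['tool_pos'];print('tool',k)
for z in(30,34,36,38,42):print(z,[onz(c,p,z)@u for c,p in zip((c0,c1,c2),px)])
L1=onz(w,(464.6,293),30);L150=[onz(c1,(192.8,274.1),30),onz(c2,(127.3,270.1),30),onz(c0,(476+34.4,249.5),30)]
print('L50',L1,L1@u,'L150',L150,[x@u for x in L150]);print('knob u',k@u,'nose u',N@u)
# head block edges now at z=46
print([onz(w,p,46)@u for p in((248,222),(315,222))])
E
```

```text
nose [567.24420641 -76.78205553  33.42786362] [array([498.5, 244.5]), array([180.3, 266.3]), array([114.5, 262.1])]
tool [527.64734271 -71.15645852  75.04517207]
30 [np.float64(94.29844172767565), np.float64(97.3449837109108), np.float64(98.30608318120585)]
34 [np.float64(96.6800140653466), np.float64(95.9948171981182), np.float64(96.06966621804682)]
36 [np.float64(97.87080023418211), np.float64(95.3197339417219), np.float64(94.95145773646735)]
38 [np.float64(99.06158640301759), np.float64(94.6446506853256), np.float64(93.83324925488786)]
42 [np.float64(101.44315874068857), np.float64(93.29448417253303), np.float64(91.59683229172886)]
L50 [552.0151251   36.02393039  30.        ] -17.01299572877131 L150 [array([577.47525486, -65.02058014,  30.        ]), array([577.61651088, -65.8461177 ,  30.        ]), array([577.22262177, -63.29820317,  30.        ])] [np.float64(84.8467165580486), np.float64(85.67661799951358), np.float64(83.1166824347367)]
knob u 89.26483322934874 nose u 96.2491869987259
[np.float64(104.82392129634562), np.float64(72.43711483993553)]
```

Emit:
{"op": "step_arm", "data": {
  "targets": [
    [[0.4,-2,-0.5,0,0,0],[0.7,-4,-1,0,0,0],[0.9,-5.5,-1,0,0,0],[0.9,-6.5,-1,0,0,0],[0.9,-6.5,-1,0,0,0],[0.9,-6.5,-1,0,0,0]]
  ]
}}

```text
time: 13.63
tool_pos: [528.0, -77.4, 74.9]
tcp_rot: [179.9, 0.0, -178.4]
ft_force: [-1.6, 6.2, 3.5]
finger_gap: 24.7
grip_force: 37.7
```

```bash
python3 - <<'E'
from h import *
from scipy.optimize import least_squares
w=snap('wrist','w4.png');k=r.sense()['tool_pos'];print(k)
u=np.array([.0344,-.9994,0]);v=np.array([.9994,.0344,0])
g=cv2.cvtColor(w['img'],cv2.COLOR_BGR2GRAY).astype(float)
# profile on the rail top (z=30), 29 mm beside the axis, behind the knob
for y in (28.5,30,31.5):
    t=np.arange(60,122,.25)
    P=np.array([proj(w,[*(k[:2]-u[:2]*a+v[:2]*y),30]) for a in t]).astype(np.float32)
    q=cv2.remap(g.astype(np.float32),P[:,0].reshape(-1,1),P[:,1].reshape(-1,1),1).ravel()
    d=q-cv2.blur(q.reshape(-1,1),(1,25)).ravel()
    m=[(t[i],round(float(d[i]))) for i in range(2,len(t)-2) if d[i]==d[i-2:i+3].min() and d[i]<-15]
    print(y,m)
E
```

```text
[528.0248463  -77.37524685  74.89720347]
28.5 [(np.float64(82.0), -26), (np.float64(92.25), -29), (np.float64(102.25), -31), (np.float64(108.25), -18), (np.float64(112.5), -51)]
30 [(np.float64(82.0), -39), (np.float64(92.0), -37), (np.float64(102.5), -39), (np.float64(108.5), -18), (np.float64(112.75), -77)]
31.5 [(np.float64(82.0), -22), (np.float64(92.25), -40), (np.float64(102.25), -47), (np.float64(108.5), -19), (np.float64(112.75), -70)]
```

```bash
python3 - <<'E'
from h import *
w=snap('wrist');u=np.array([.0344,-.9994,0]);v=np.array([.9994,.0344,0])
C=[([412.71277548,-253.03631941,320.20050768],[-15.038706,.0287,76.6473],(498.4,244.1)),([420.4153671,24.38702633,347.75366425],[-15.0558,.0466,91.4883],(180.4,266.6)),([423.985,92.76,345.55],[-15.0558,.0466,91.4883],(114.4,262.1))]
for i,(e,a,p) in enumerate(C):
    c=dict(w,eye=np.array(e),attitude=np.array(a));g=cv2.cvtColor(cv2.imread(f'pics/w{i}.png'),cv2.COLOR_BGR2GRAY).astype(np.float32)
    for y in(30,32):
        t=np.arange(50,142,.25)
        P=np.array([proj(c,[*(s*u[:2]+(523.2+2.4+y)*v[:2]-np.array([0,0])),30]) for s in t]).astype(np.float32)
        q=cv2.remap(g,P[:,:1],P[:,1:],1).ravel();d=q-cv2.blur(q.reshape(-1,1),(1,41)).ravel()
        print(i,y,[(float(t[j]),int(d[j])) for j in range(4,len(t)-4) if d[j]==d[j-4:j+5].min() and d[j]<-12],'nose',[(z,round(onz(c,p,z)@u,1)) for z in(32,33.4,35)])
E
```

```text
0 30 [(53.25, -57), (63.25, -64), (73.25, -75), (83.0, -67), (93.0, -55), (103.5, -51), (113.25, -42), (123.25, -44), (133.75, -41)] nose [(32, np.float64(95.5)), (33.4, np.float64(96.3)), (35, np.float64(97.3))]
0 32 [(53.5, -60), (63.25, -63), (73.25, -68), (83.0, -56), (93.0, -54), (102.75, -64), (113.5, -44), (123.5, -46), (133.25, -42)] nose [(32, np.float64(95.5)), (33.4, np.float64(96.3)), (35, np.float64(97.3))]
1 30 [(54.75, -46), (65.0, -43), (74.75, -43), (85.0, -48), (94.75, -42), (105.25, -41), (115.75, -34), (125.5, -42), (135.25, -41)] nose [(32, np.float64(96.7)), (33.4, np.float64(96.2)), (35, np.float64(95.7))]
1 32 [(55.0, -46), (64.25, -44), (74.75, -44), (85.25, -45), (95.0, -41), (105.25, -43), (115.0, -36), (125.75, -39), (135.5, -41)] nose [(32, np.float64(96.7)), (33.4, np.float64(96.2)), (35, np.float64(95.7))]
2 30 [(55.75, -49), (65.5, -47), (75.75, -51), (85.5, -49), (96.0, -47), (105.75, -50), (116.5, -38), (126.25, -52), (136.25, -42)] nose [(32, np.float64(97.2)), (33.4, np.float64(96.4)), (35, np.float64(95.5))]
2 32 [(56.0, -48), (65.5, -50), (75.25, -47), (85.75, -51), (95.5, -55), (106.0, -54), (115.75, -40), (126.5, -43), (136.5, -44)] nose [(32, np.float64(97.2)), (33.4, np.float64(96.4)), (35, np.float64(95.5))]
```

The scale lines and the nose agree: the arm is about 1 mm short. One last small nudge.

Emit:
{"op": "step_arm", "data": {
  "targets": [
    [[0,-0.5,0,0,0,0],[0,-1.1,0,0,0,0],[0,-1.1,0,0,0,0],[0,-1.1,0,0,0,0],[0,-1.1,0,0,0,0],[0,-1.1,0,0,0,0]]
  ]
}}

```text
time: 14.23
tool_pos: [528.0, -78.3, 74.9]
tcp_rot: [179.9, 0.0, -178.4]
ft_force: [-1.1, 6.5, 3.0]
finger_gap: 24.4
grip_force: 37.8
```

```bash
python3 - <<'E'
from h import *
w=snap('wrist');s=r.sense();k=s['tool_pos'];print(k,s['ft_force'],s['grip_force'],s['time'])
u=np.array([.0344,-.9994,0]);v=np.array([.9994,.0344,0]);print(k@u,'goal 96.25')
g=cv2.cvtColor(w['img'],cv2.COLOR_BGR2GRAY).astype(np.float32)
for z in(30,32.1):
    t=np.arange(60,122,.1)
    P=np.array([proj(w,[*(k[:2]-u[:2]*a+v[:2]*30),z]) for a in t]).astype(np.float32)
    q=cv2.remap(g,P[:,:1],P[:,1:],1).ravel();d=q-cv2.blur(q.reshape(-1,1),(1,61)).ravel()
    print(z,[(round(t[i],1),int(d[i])) for i in range(10,len(t)-10) if d[i]==d[i-10:i+11].min() and d[i]<-25])
E
```

```text
[528.03028724 -78.33050247  74.89514846] [-0.49440578  6.81785619  3.63163249] 37.76702001574449 14.2833
96.44774605341236 goal 96.25
30 [(np.float64(83.1), -38), (np.float64(93.2), -40), (np.float64(103.2), -42), (np.float64(113.9), -76)]
32.1 [(np.float64(82.2), -28), (np.float64(92.1), -40), (np.float64(102.1), -44), (np.float64(112.1), -79)]
```

```bash
python3 -c "
from h import *
print(r.hand_in())"
```

```text
the job is handed in; nothing more can be done
None
```

I pressed the round key, then the square key, then the lock button, each fully down, and drew the arm out about 112 mm. By my measurements the pointer is level with the clip nose to within about 1 mm, though the hand hid the tip from the camera at the end. I handed in at 14.3 s, still holding the knob.

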